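# Pack up the needle-file case

## Robot

A 7-joint arm with a two-finger parallel gripper is mounted at the origin on a cart in front of the work surface, level with it; the furniture and walls round the work are solid. World frame = base frame: x ahead of the robot, y to its left, z up, the work surface at z = 0. Lengths are in m, angles in rad, forces in N, time in s.
With the tool pointing down it reaches from about 0.4 to 0.85 m from the base axis. Payload 10.4 kg.
Tool frame: the origin (TCP) lies on the front face of the gripper's body, between the roots of the fingers; the fingertips stand 70 mm ahead of it and the grasp point (between the pads) lies 51 mm ahead of it (grasp_offset is the distance from the TCP to the grasp point, in m); z points along the fingers, y is the direction in which the jaws open and shut (so a half turn about z gives the same grasp; the last joint's range is limited). The gripper opens to 87 mm and grips with 3 to 60 N. Pads are 19 mm wide; open, the fingers measure 117 mm over their backs; the gripper's body (75 mm by 190 mm) begins 51 mm behind the grasp point.
Start: joints at [-1.246, 0.332, -0.065, 1.46, 0.022, 1.35, -0.088], TCP at [0.213, 0.588, 0.292] pointing down, gripper open.
Joint ranges: [-2.6, 2.6], [-0.5, 2.12], [-1.47, 1.34], [0.16, 2.42], [-1.27, 4.41], [0.06, 2.06], [-2.6, 2.6]. Speed limits (rad/s): [2.22, 2.22, 2.79, 2.79, 3.14, 3.14, 3.14].

## Interface

Orientations are given as a unit quaternion [x, y, z, w].
In Python, from bench import * gives the robot as it stands. The module is installed in compiled form; this text tells all that it offers.
- The arm moves only by the tool arm_command, never from a script. Its argument "commands" is a list of rows, each a list of 3 entries, a list of its own where there are three numbers: the opening in per cent of the stroke, from 0 (shut) to 100 (fully open), then the shift along the tool's x, y, z in m, then the turn, a rotation vector about the tool's x, y, z in rad. A call has exactly 10 rows; each row is the pose to reach, as a shift and turn from the pose commanded when the call began, along the tool's axes at that moment; what a row does not reach only later rows make up. A row lasts 1/12 s, in which the tool goes at most 41.7 mm and 7.16 degrees, less where a joint would pass 70% of its speed; a pose out of reach is approached as far as the arm can. A call with a gripper value outside its range is refused whole. The fingers move at their own pace and stop on an object; "squeeze" is the grip in N (left out, the last holds). Time passes only in rows, so rows that repeat a pose let the fingers close, or fill a call up. It gives the time, the measured TCP pose, the force and the opening at its end, in the units of the state.
- read_state(): the state, without advancing time (a new reading comes with each control period).
- camera(name): name is "scene" or "top"; returns a dict with "pixels" (420x560x3 uint8, red, green, blue), "fx", "fy", "cx", "cy" (pixels), "rvec" (rotation vector, rad) and "tvec" (3), from world to camera coordinates, as OpenCV has them. Camera axes: x right, y down, z forward; pixel columns grow to the right and rows downward; lengths in m; the calibration is good to about 2 mm. A picture is of the moment at which its call begins. There is no depth.
- close_job(): hands the job in, once; it reports no verdict.
The state is a dict: "time": time; "joint_positions": joint angles; "joint_vel": joint speeds; "joint_torque": joint torques, N m; "ee_pos": TCP position; "eef_rot": TCP orientation; "ft_force": force on the tool from outside, world axes, zero at the start; "torque": the same for the moment, N m; "width": finger opening in m.
Only numpy, scipy, OpenCV 4.12 (cv2) and the standard library are available. Lean on these libraries where they do the work, as an engineer would, in place of code of your own. Each camera call takes 0.05 s, during which the arm holds its last target.

## Task

Close up the wooden needle-file case: with your fingertips, first push the upright file panel down until it lies flat inside the case, then swing the open lid over it and press its front edge down until the snap catch clicks and the lid is fully shut. Push and press gently (files, panel and lid must not be forced) and grasp nothing: do not lift or tip the case or shove it along the bench, and leave the spool, the dropper bottle, the pliers and the tweezers around it where they are. Finish with the hand clear of everything.

Things in the scene. Friction and masses are not known exactly. Their poses are not given: they have to be found in the camera images.
- case: the case: open tray of light wood, 160 (x) by 210 (y) mm, 48 mm high to its rim, walls 7 mm, about 2 kg with lid and contents, loose on the bench on rubber feet. Origin: centre of its underside, on the bench. x axis from its front (catch side, towards the robot) to its back (lid's hinge), y left, z up.
- panel (a joint): angle of the file panel in rad: 0 = lying flat in the case, 1.57 = upright, 1.65 = its stop, leaning a little to the front. Starts at 1.3 to 1.64. It folds to the case's back (+x) and down. Stiff hinge (about 0.13 N m): it stays where it is left, also part-way; flat means pushed right down.
- lid (a joint): angle of the lid in rad: 0 = fully shut, 1.57 = upright, 1.9 = its stop, leaning to the back. Starts at 1.6 to 1.88. Stiff hinge (about 0.3 N m): it stays where it is left. The catch begins to resist at about 0.07 and has snapped below 0.02; pressing the front edge past it takes about 5 to 10 N. An upright panel blocks the lid.
- panel_hinge (a point): middle of the panel's hinge line, along the case's y, 66 mm to the front of the case's origin, 30 mm above the bench (the board's mid-thickness). The panel is a plywood board, 105 mm from hinge to free edge, 184 mm along y, 5 mm thick; upright its top is about 135 mm above the bench. Flat, its upper face is 32 mm above the bench; a row of fixed burs 126 to 131 mm from this hinge stands 58 mm high.
- panel_rail (a point): middle of the rail (8 mm wide, 3 mm thick) along the panel's free edge, on the rail's front face (upper face when flat), 101 mm from the hinge. Three needle files lie along y on the same face, 18 to 76 mm from the hinge, 15 mm high; 77 to 97 mm is bare board. Moves with the panel; x axis from hinge to free edge, z out of that face.
- lid_hinge (a point): middle of the lid's hinge line, along the case's y on the rear rim: 80 mm to the back of the case's origin, 48 mm above the bench. The lid is a shallow wooden tray, 160 by 210 mm, 20 mm deep, with a steel spring tongue 18 mm wide that hangs 27 mm below the middle of its front edge and snaps over a sprung ball in the case's front wall.
- lid_front (a point): middle of the lid's free (front) edge, on its outside face (upper face when shut), 160 mm from the hinge line and 20 mm out from it; 68 mm above the bench when shut, about 200 mm when open. Moves with the lid; x axis from the free edge to the hinge, z out of the outside face.
- spool: loose spool of solder wire, 52 mm across, 25 mm high, beside the case's left. Origin: centre of its underside. Leave alone.
- dropper: loose brown dropper bottle, 33 mm across, 102 mm high, beside the case's left, farther back. Origin: centre of its underside. Leave alone.
- pliers: loose red round-nose pliers, 130 by 42 by 12 mm, lying behind the case, to the left. Origin: centre of its underside. Leave alone.
- tweezers: loose steel tweezers, 150 by 22 by 10 mm, lying in front of the case. Origin: centre of its underside. Leave alone.

How it is judged:
On the way, in this order (a step that is already met when the one before it is completed fails the run):
1. the file panel lies flat in the case while the lid still stands open (value of joint panel below 0.06 rad and value of joint lid above 1.2 rad), for 0.2 s.
2. the lid is shut over the panel, its catch snapped (value of joint lid below 0.025 rad and value of joint panel below 0.08 rad), for 0.2 s.
At the end, for the whole second after the job is handed in: Lid shut with its catch snapped (within 0.025 rad) over the panel lying flat (within 0.08 rad); the case at rest on the bench, level, within 20 mm of where it stood; the four loose things within 20 mm of where they lay (all of step 2 and distance of each of case, spool, dropper, pliers, tweezers from where it was at the start of the episode below 0.02 m and angle between case's own z axis and vertical below 0.03 rad and linear speed of case below 0.01 m/s); the robot touches nothing.
It fails at once if the fingers force something: over 50 N on the case, its panel or its lid (contact force between the fingers and case above 50 N).
It fails at once if the case is lifted or tipped (more than 12 mm or 0.12 rad) (height (world z) of case above 0.012 m or angle between case's own z axis and vertical above 0.12 rad).
It fails at once if the case is shoved along the bench (more than 20 mm) (distance of case from where it was at the start of the episode above 0.02 m).
It fails at once if a bystander is lifted or pushed away (more than 20 mm) (distance of any of spool, dropper, pliers, tweezers from where it was at the start of the episode above 0.02 m).
It also fails if it takes over 51 s, if anything falls off the work surface, if the arm or the gripper's body presses on something with over 40 N, if the wrist force passes 120 N, or if a joint passes its speed limit or range.

## Working session

There is one attempt and no reset: what is moved stays moved. The work goes in short steps, Python scripts to look and compute and a tool call to move; the robot and the scene stay as the last step left them, time stands still between calls to the robot, and variables do not carry over. Pictures are saved under pics/ and viewed, and the job is handed in when it is done.

Besides the shell and the picture viewer there is one more tool, called after ">>>" as name(argument=value, ...), one argument or row to a line, values as JSON. arm_command: Moves the arm, as the interface text tells. Its arguments: {"type":"object","properties":{"commands":{"type":"array","items":{"type":"array"}},"squeeze":{"type":"number"}},"required":["commands"]}

```bash
mkdir -p pics
python3 - <<'E'
from bench import *
import cv2,numpy as np,pickle
s=read_state();print({k:np.round(v,3) for k,v in s.items()})
d={}
for n in("scene","top"):
    c=camera(n);d[n]=c
    cv2.imwrite(f"pics/{n}0.png",c["pixels"][:,:,::-1])
    R=cv2.Rodrigues(np.array(c["rvec"],float))[0];print(n,c["fx"],c["cx"],c["cy"],-R.T@np.array(c["tvec"]).ravel(),R.round(3).tolist())
pickle.dump(d,open("cams0.pkl","wb"))
E
```

```text
{'time': np.float64(0.0), 'joint_positions': array([-1.246,  0.333, -0.065,  1.461,  0.022,  1.35 , -0.089]), 'joint_vel': array([-0.   , -0.   , -0.   , -0.001,  0.002,  0.   , -0.   ]), 'joint_torque': array([ 0.0000e+00, -6.2325e+01,  2.5000e-02, -3.8988e+01, -6.1000e-02,
        4.0000e-02,  0.0000e+00]), 'ee_pos': array([0.213, 0.587, 0.291]), 'eef_rot': array([ 0.173,  0.985, -0.001, -0.   ]), 'ft_force': array([0.465, 0.044, 0.271]), 'torque': array([-0.027, -0.028,  0.016]), 'width': np.float64(0.087)}
scene 472.0951701920146 281.72069043645445 204.36612981885926 [0.21672899 0.14218476 0.72569989] [[-0.781, -0.624, 0.014], [-0.484, 0.591, -0.645], [0.394, -0.511, -0.764]]
top 544.0428879404625 272.7849014414425 206.0445529680649 [ 0.4273669  -0.30588132  1.00411227] [[-0.007, -1.0, -0.01], [-0.992, 0.008, -0.127], [0.127, 0.009, -0.992]]
```

View pics/scene0.png

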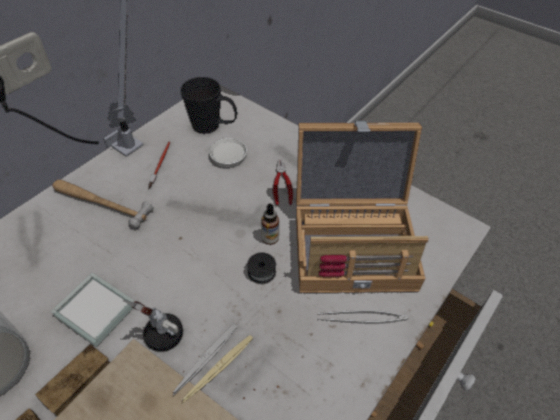

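View pics/top0.png

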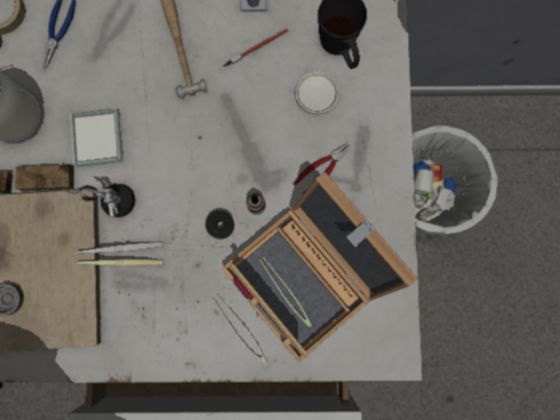

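Run:
```python
import cv2,pickle
d=pickle.load(open("cams0.pkl","rb"))
t=d["top"]["pixels"][135:375,190:430,::-1];cv2.imwrite("pics/topz.png",cv2.resize(t,None,fx=2.5,fy=2.5,interpolation=2))
t=d["scene"]["pixels"][110:340,230:450,::-1];cv2.imwrite("pics/scz.png",cv2.resize(t,None,fx=2.5,fy=2.5,interpolation=2))
```

```text
(no output)
```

View pics/topz.png

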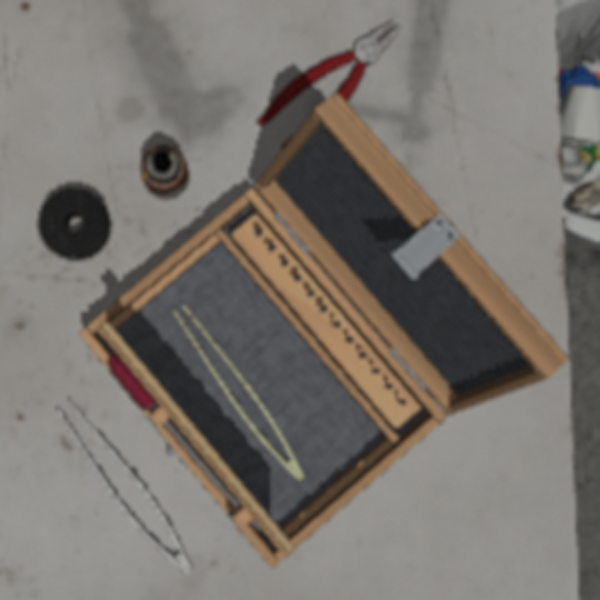

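View pics/scz.png

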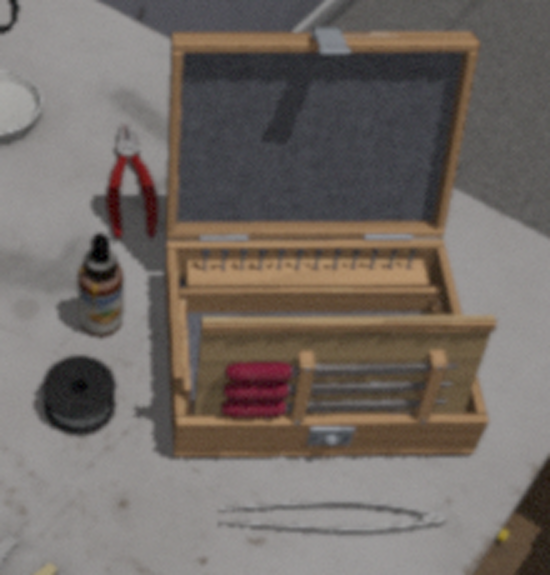

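```bash
cat > fit.py <<'E'
import numpy as np,cv2
from scipy.optimize import least_squares
def lid(r,h,y,t): return [80-r*np.cos(t)+h*np.sin(t), y, 48+r*np.sin(t)+h*np.cos(t)]
def pan(r,h,y,t): return [-66+r*np.cos(t)-h*np.sin(t), y, 30+r*np.sin(t)+h*np.cos(t)]
def world(p,q):
    p=np.array(p)/1000; c,s=np.cos(q[2]),np.sin(q[2])
    return np.array([q[0]+c*p[0]-s*p[1],q[1]+s*p[0]+c*p[1],p[2]])
def proj(c,P):
    return cv2.projectPoints(np.array(P),np.array(c["rvec"],float),np.array(c["tvec"],float),np.array([[c["fx"],0,c["cx"]],[0,c["fy"],c["cy"]],[0,0,1]]),None)[0].reshape(-1,2)
E
python3 - <<'E'
from fit import *;import pickle
d=pickle.load(open("cams0.pkl","rb"))
S=[('l',160,20,105,172,33),('l',160,20,-105,478,33),('l',160,0,105,175,48),('l',160,0,-105,476,48),
('p',105,-2.5,92,203,319),('p',105,-2.5,-92,495,321),('c',-80,105,48,175,424),('c',-80,-105,48,487,412),('c',-80,105,0,175,453),('c',-80,-105,0,478,455)]
T=[('l',160,20,105,335,95),('l',160,20,-105,567,358),('l',160,0,105,320,115),('l',160,0,-105,550,375),
('p',105,-2.5,92,107,323),('p',105,-2.5,-92,290,553),('c',-80,105,48,83,335),('c',-80,-105,48,275,566),('c',80,105,48,252,188),('c',80,-105,48,445,417)]
def P(k,q):
    a=k[1:4]
    return world(lid(*a,q[4]) if k[0]=='l' else pan(*a,q[3]) if k[0]=='p' else a,q)
def f(q):
    o=[]
    for n,L,off in(("scene",S,(230,110)),("top",T,(190,135))):
        uv=proj(d[n],[P(k,q) for k in L]); m=np.array([(k[4]/2.5+off[0],k[5]/2.5+off[1]) for k in L]); o.append((uv-m))
    return np.concatenate(o).ravel()
r=least_squares(f,[.35,-.35,-.7,1.5,1.75],loss='soft_l1');print(r.x.round(4),r.cost);print(f(r.x).reshape(-1,2).round(1).tolist())
E
```

```text
[ 0.4116 -0.3346 -0.8773  1.5246  1.8359] 29.19528424633598
[[0.4, -1.5], [-0.9, -1.7], [-0.1, -2.5], [3.0, -2.7], [0.2, -0.6], [1.2, -2.2], [1.1, -1.2], [1.8, 2.4], [-0.1, 1.7], [-1.4, -0.3], [-0.2, -1.5], [0.7, 0.8], [-3.7, -1.9], [-1.4, 2.7], [-2.1, 0.8], [0.0, -0.2], [-2.3, -0.8], [-1.1, 1.4], [-0.2, -0.7], [1.3, -0.3]]
```

```bash
cat >> fit.py <<'E'
def overlay(c,q,fn,crop,sc=2.5):
    x0,y0,x1,y1=crop
    im=cv2.resize(c["pixels"][y0:y1,x0:x1,::-1],None,fx=sc,fy=sc,interpolation=2).copy()
    def loop(ps,col,cl=True):
        uv=(proj(c,[world(p,q) for p in ps])-[x0,y0]+.5)*sc-.5
        cv2.polylines(im,[np.round(uv*8).astype(int)],cl,col,1,cv2.LINE_AA,3)
    for z in(0,48): loop([(-80,105,z),(80,105,z),(80,-105,z),(-80,-105,z)],(0,255,0))
    for h in(0,20): loop([lid(0,h,105,q[4]),lid(160,h,105,q[4]),lid(160,h,-105,q[4]),lid(0,h,-105,q[4])],(255,0,255))
    for h in(-2.5,2.5): loop([pan(0,h,92,q[3]),pan(105,h,92,q[3]),pan(105,h,-92,q[3]),pan(0,h,-92,q[3])],(255,255,0))
    cv2.imwrite(fn,im)
E
python3 - <<'E'
from fit import *;import pickle
d=pickle.load(open("cams0.pkl","rb"))
q=[ 0.4116,-0.3346,-0.8773,1.5246,1.8359]
overlay(d["top"],q,"pics/ot.png",(190,135,430,375));overlay(d["scene"],q,"pics/os.png",(230,110,450,340))
E
```

```text
(no output)
```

View pics/ot.png

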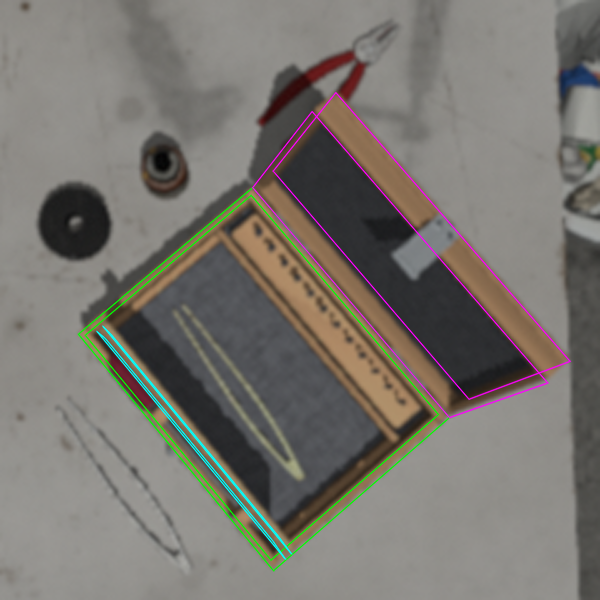

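View pics/os.png

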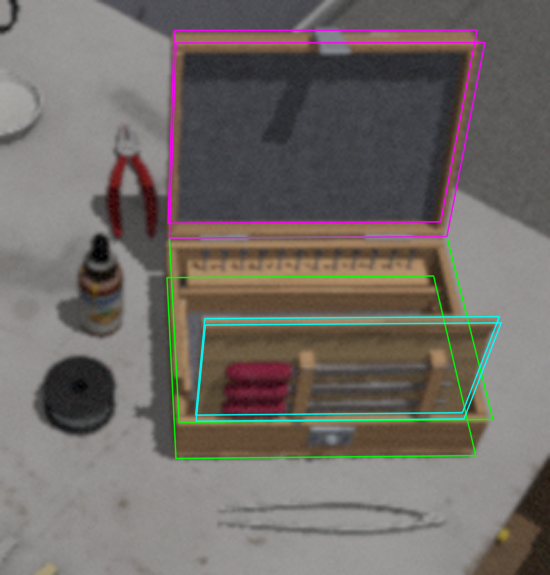

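```bash
cat >> fit.py <<'E'
from scipy.spatial.transform import Rotation as Ro
Q=[0.4116,-0.3346,-0.8773,1.5246,1.8359]
def rows(tcps,yaw_y=None,q=Q,case=True):
    """tcps: list of (x,y,z) TCP; case coords mm if case. prints shift in tool axes + turn"""
    from bench import read_state
    s=read_state();R=Ro.from_quat(s["eef_rot"]);p=np.array(s["ee_pos"])
    yy=(q[2]+np.pi/2) if yaw_y is None else yaw_y
    Y=np.array([np.cos(yy),np.sin(yy),0]);Z=np.array([0,0,-1.]);X=np.cross(Y,Z)
    T=Ro.from_matrix(np.array([X,Y,Z]).T)
    rv=(R.inv()*T).as_rotvec()
    print("t",s["time"],"p",p.round(4),"case",tocase(p,q).round(1),"F",np.round(s["ft_force"],1),"j",np.round(s["joint_positions"],2),"turn",rv.round(3))
    for t in tcps:
        w=world(t,q) if case else np.array(t)
        print(R.inv().apply(w-p).round(4).tolist(), "world",w.round(3), "r",np.hypot(*w[:2]).round(3))
def tocase(p,q=Q):
    c,s=np.cos(q[2]),np.sin(q[2]);d=np.array(p)-[q[0],q[1],0]
    return np.array([c*d[0]+s*d[1],-s*d[0]+c*d[1],d[2]])*1000
E
python3 -c "
from fit import *
rows([(.33,.45,.3),(.43,.3,.3),(.50,.15,.3),(.5,0,.3),(.43,-.16,.3),(.353,-.264,.3)],case=False)"
```

```text
t 0.1 p [0.2129 0.5873 0.2916] case [-836.   436.6  291.6] F [ 0.7 -0.2 -0.1] j [-1.25  0.33 -0.06  1.46  0.02  1.35 -0.09] turn [-0.001  0.     0.53 ]
[-0.1569, -0.0892, -0.0083] world [0.33 0.45 0.3 ] r 0.558
[-0.302, -0.1962, -0.0082] world [0.43 0.3  0.3 ] r 0.524
[-0.4189, -0.3133, -0.008] world [0.5  0.15 0.3 ] r 0.522
[-0.4701, -0.4544, -0.0078] world [0.5 0.  0.3] r 0.5
[-0.4588, -0.6286, -0.0076] world [ 0.43 -0.16  0.3 ] r 0.459
[-0.4218, -0.7526, -0.0075] world [ 0.353 -0.264  0.3  ] r 0.441
```

>>> arm_command(
  commands=[
    [0,[-0.04,-0.022,-0.002],[0,0,0.05]],
    [0,[-0.08,-0.045,-0.004],[0,0,0.1]],
    [0,[-0.12,-0.068,-0.006],[0,0,0.15]],
    [0,[-0.157,-0.089,-0.008],[0,0,0.2]],
    [0,[-0.187,-0.111,-0.008],[0,0,0.25]],
    [0,[-0.217,-0.133,-0.008],[0,0,0.3]],
    [0,[-0.247,-0.155,-0.008],[0,0,0.35]],
    [0,[-0.275,-0.176,-0.008],[0,0,0.4]],
    [0,[-0.302,-0.196,-0.008],[0,0,0.45]],
    [0,[-0.325,-0.22,-0.008],[0,0,0.53]],
  ],
  squeeze=10,
)

```text
time: 0.93
ee_pos: [0.4446, 0.2682, 0.3]
eef_rot: [0.426, 0.905, -0.0, 0.0]
ft_force: [0.6, 0.9, -0.3]
width: 0.0284
```

```bash
python3 -c "
from fit import *
rows([(.50,.15,.3),(.5,0,.3),(.43,-.16,.3),(.353,-.264,.3)],case=False)"
```

```text
t 0.9333 p [0.4446 0.2682 0.3   ] case [-442.5  410.7  300. ] F [ 0.6  0.9 -0.3] j [-0.84  0.09  0.23  1.74 -0.02  1.32  0.08] turn [-0.     0.    -0.003]
[-0.1264, -0.0325, 0.0] world [0.5  0.15 0.3 ] r 0.522
[-0.2421, -0.128, 0.0] world [0.5 0.  0.3] r 0.5
[-0.3209, -0.2839, 0.0001] world [ 0.43 -0.16  0.3 ] r 0.459
[-0.352, -0.4095, 0.0001] world [ 0.353 -0.264  0.3  ] r 0.441
```

>>> arm_command(
  commands=[
    [0,[-0.04,-0.01,0],[0,0,0]],
    [0,[-0.08,-0.02,0],[0,0,0]],
    [0,[-0.12,-0.032,0],[0,0,0]],
    [0,[-0.152,-0.058,0],[0,0,0]],
    [0,[-0.184,-0.083,0],[0,0,0]],
    [0,[-0.215,-0.108,0],[0,0,0]],
    [0,[-0.242,-0.128,0],[0,0,0]],
    [0,[-0.261,-0.164,0],[0,0,0]],
    [0,[-0.28,-0.2,0],[0,0,0]],
    [0,[-0.298,-0.236,0],[0,0,0]],
  ],
)

```text
time: 1.77
ee_pos: [0.4513, -0.1118, 0.2999]
eef_rot: [0.425, 0.905, -0.0, -0.0]
ft_force: [0.7, 0.4, -0.2]
width: 0.0005
```

```bash
python3 -c "
from fit import *
rows([(-100,0,300),(-95,0,240),(-95,0,198)])"
```

```text
t 1.7667 p [ 0.4513 -0.1118  0.2999] case [-146.   172.9  299.9] F [ 0.7  0.4 -0.2] j [-0.44 -0.06  0.57  1.88  0.04  1.32  0.81] turn [-0.    -0.    -0.001]
[-0.0461, -0.1729, -0.0001] world [ 0.348 -0.258  0.3  ] r 0.433
[-0.0511, -0.1729, 0.0599] world [ 0.351 -0.262  0.24 ] r 0.438
[-0.0511, -0.1728, 0.1019] world [ 0.351 -0.262  0.198] r 0.438
```

>>> arm_command(
  commands=[
    [0,[-0.01,-0.038,0],[0,0,0]],
    [0,[-0.02,-0.076,0],[0,0,0]],
    [0,[-0.03,-0.114,0],[0,0,0]],
    [0,[-0.038,-0.15,0.01],[0,0,0]],
    [0,[-0.046,-0.173,0.03],[0,0,0]],
    [0,[-0.046,-0.173,0.05],[0,0,0]],
    [0,[-0.046,-0.173,0.07],[0,0,0]],
    [0,[-0.046,-0.173,0.085],[0,0,0]],
    [0,[-0.046,-0.173,0.1],[0,0,0]],
    [0,[-0.046,-0.173,0.1],[0,0,0]],
  ],
)

```text
time: 2.6
ee_pos: [0.3473, -0.2552, 0.1978]
eef_rot: [0.425, 0.905, -0.0, -0.002]
ft_force: [-0.8, -0.2, -0.6]
width: 0.0006
```

Run:
```python
from fit import *
from bench import *
rows([])
c=camera("top");overlay(c,Q,"pics/t1.png",(190,135,430,375))
c=camera("scene");overlay(c,Q,"pics/s1.png",(230,60,450,340),2.1)
```

```text
t 2.6 p [ 0.3473 -0.2552  0.1978] case [-102.2    1.3  197.8] F [-0.8 -0.2 -0.6] j [-0.3  -0.07  0.81  2.1   0.06  1.1   1.18] turn [-0.002 -0.003 -0.001]
```

View pics/t1.png

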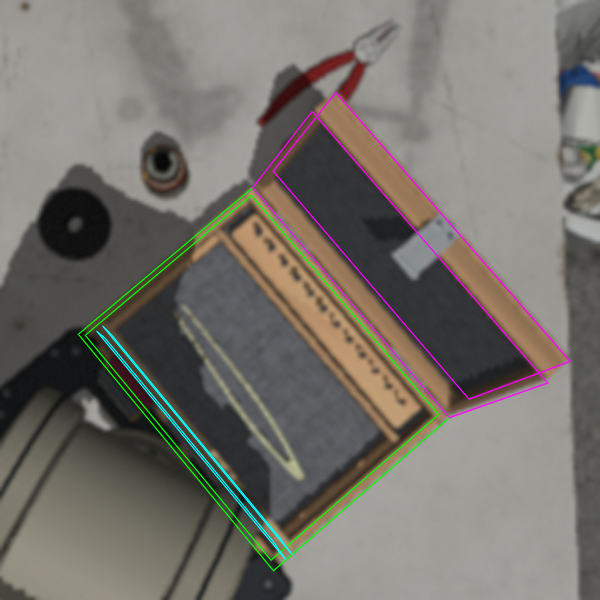

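View pics/s1.png

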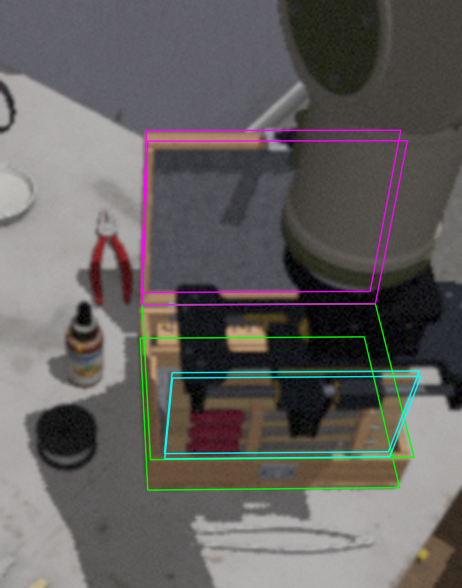

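```bash
cat > path.py <<'E'
from fit import *
import sys
def ptcp(t,r=100,y=0):
    a=pan(r,5.5,y,t); return (a[0]-9.5,y,a[2]+70)
if __name__=="__main__":
    ts=[float(a) for a in sys.argv[1:]]
    rows([ptcp(t) for t in ts])
E
python3 path.py 1.55 1.5 1.45 1.4 1.3 1.2 1.1 1.0 .9 .8
```

```text
t 2.7 p [ 0.3484 -0.2559  0.2003] case [-100.9    1.7  200.3] F [ 0.9 -0.1  0.3] j [-0.3  -0.07  0.81  2.09  0.06  1.1   1.18] turn [-0.001 -0.001 -0.001]
[-0.022, -0.0017, 0.0002] world [ 0.361 -0.274  0.2  ] r 0.453
[-0.027, -0.0017, 0.0001] world [ 0.364 -0.278  0.2  ] r 0.458
[-0.032, -0.0017, 0.0003] world [ 0.368 -0.282  0.2  ] r 0.463
[-0.037, -0.0017, 0.0008] world [ 0.371 -0.285  0.199] r 0.468
[-0.0469, -0.0017, 0.0024] world [ 0.377 -0.293  0.198] r 0.478
[-0.0565, -0.0017, 0.005] world [ 0.383 -0.3    0.195] r 0.487
[-0.0659, -0.0017, 0.0086] world [ 0.389 -0.308  0.192] r 0.496
[-0.0748, -0.0017, 0.0131] world [ 0.395 -0.315  0.187] r 0.505
[-0.0833, -0.0017, 0.0184] world [ 0.4   -0.321  0.182] r 0.513
[-0.0912, -0.0016, 0.0246] world [ 0.405 -0.327  0.176] r 0.521
```

>>> arm_command(
  commands=[
    [0,[-0.012,-0.002,0],[0,0,0]],
    [0,[-0.022,-0.002,0],[0,0,0]],
    [0,[-0.027,-0.002,0],[0,0,0]],
    [0,[-0.032,-0.002,0],[0,0,0]],
    [0,[-0.037,-0.002,0.001],[0,0,0]],
    [0,[-0.042,-0.002,0.002],[0,0,0]],
    [0,[-0.047,-0.002,0.003],[0,0,0]],
    [0,[-0.052,-0.002,0.004],[0,0,0]],
    [0,[-0.057,-0.002,0.005],[0,0,0]],
    [0,[-0.057,-0.002,0.005],[0,0,0]],
  ],
)

```text
time: 3.53
ee_pos: [0.3838, -0.3016, 0.1949]
eef_rot: [0.425, 0.905, -0.0, -0.0]
ft_force: [0.9, -0.3, -0.1]
width: 0.0005
```

```bash
python3 path.py 1.2 1.1 1.0 .9 .8 .7 .6 .5 .4 ; python3 -c "
from fit import *
from bench import *
c=camera('top');overlay(c,Q,'pics/t2.png',(190,135,430,375))"
```

```text
t 3.5333 p [ 0.3838 -0.3016  0.1949] case [-43.1  -0.3 194.9] F [ 0.9 -0.3 -0.1] j [-0.24  0.13  0.88  1.97 -0.11  1.09  1.38] turn [-0.001 -0.    -0.001]
[0.0013, 0.0003, -0.0003] world [ 0.383 -0.3    0.195] r 0.487
[-0.0081, 0.0003, 0.0033] world [ 0.389 -0.308  0.192] r 0.496
[-0.017, 0.0003, 0.0078] world [ 0.395 -0.315  0.187] r 0.505
[-0.0255, 0.0003, 0.0131] world [ 0.4   -0.321  0.182] r 0.513
[-0.0333, 0.0003, 0.0193] world [ 0.405 -0.327  0.176] r 0.521
[-0.0405, 0.0003, 0.0263] world [ 0.41  -0.333  0.169] r 0.528
[-0.047, 0.0003, 0.0339] world [ 0.414 -0.338  0.161] r 0.534
[-0.0527, 0.0004, 0.0421] world [ 0.418 -0.342  0.153] r 0.54
[-0.0576, 0.0004, 0.0509] world [ 0.421 -0.346  0.144] r 0.545
```

View pics/t2.png

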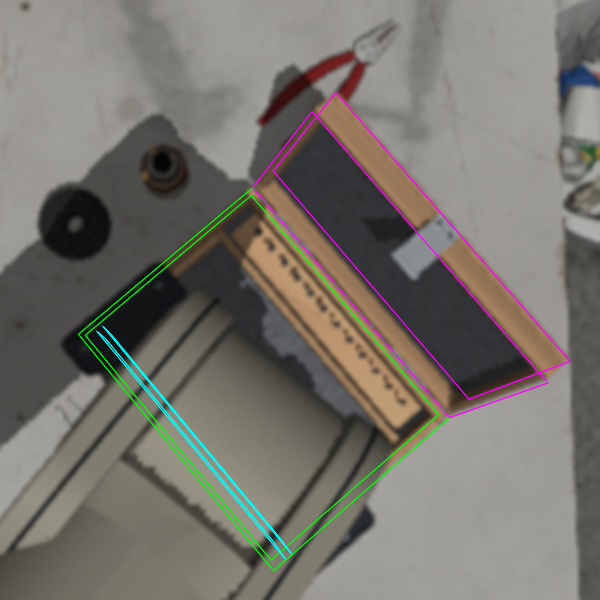

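>>> arm_command(
  commands=[
    [0,[-0.008,0,0.003],[0,0,0]],
    [0,[-0.017,0,0.008],[0,0,0]],
    [0,[-0.021,0,0.01],[0,0,0]],
    [0,[-0.025,0,0.013],[0,0,0]],
    [0,[-0.029,0,0.016],[0,0,0]],
    [0,[-0.033,0,0.019],[0,0,0]],
    [0,[-0.037,0,0.023],[0,0,0]],
    [0,[-0.04,0,0.026],[0,0,0]],
    [0,[-0.047,0,0.034],[0,0,0]],
    [0,[-0.047,0,0.034],[0,0,0]],
  ],
)

```text
time: 4.42
ee_pos: [0.4137, -0.3375, 0.1601]
eef_rot: [0.425, 0.905, -0.0, -0.0]
ft_force: [0.2, 0.4, -0.3]
width: 0.0007
```

```bash
python3 path.py .6  .5 .4 .3 .2 .1 0 ; python3 -c "
from fit import *
from bench import *
c=camera('scene');overlay(c,Q[:3]+[0.6,Q[4]],'pics/s2.png',(230,60,450,340),2.1)"
```

```text
t 4.4167 p [ 0.4137 -0.3375  0.1601] case [  3.6  -0.2 160.1] F [ 0.2  0.4 -0.3] j [-0.12  0.33  0.84  1.89 -0.28  1.04  1.53] turn [-0.001 -0.001 -0.   ]
[-0.0003, 0.0002, -0.0009] world [ 0.414 -0.338  0.161] r 0.534
[-0.006, 0.0002, 0.0073] world [ 0.418 -0.342  0.153] r 0.54
[-0.0109, 0.0002, 0.0161] world [ 0.421 -0.346  0.144] r 0.545
[-0.0148, 0.0002, 0.0253] world [ 0.423 -0.349  0.135] r 0.549
[-0.0178, 0.0002, 0.0348] world [ 0.425 -0.351  0.125] r 0.551
[-0.0199, 0.0002, 0.0446] world [ 0.427 -0.353  0.115] r 0.553
[-0.0209, 0.0003, 0.0546] world [ 0.427 -0.353  0.106] r 0.555
```

View pics/s2.png

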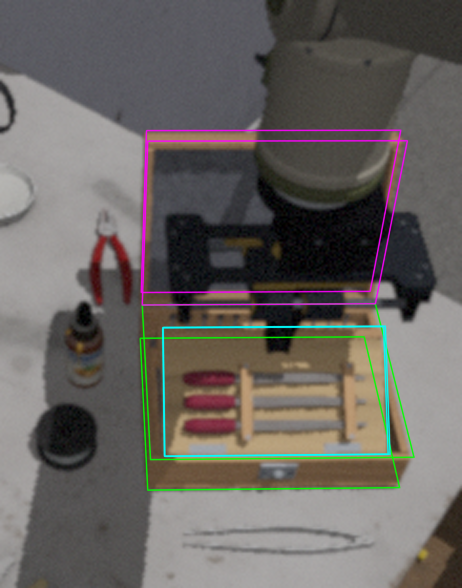

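>>> arm_command(
  commands=[
    [0,[-0.003,0,0.004],[0,0,0]],
    [0,[-0.006,0,0.007],[0,0,0]],
    [0,[-0.009,0,0.012],[0,0,0]],
    [0,[-0.011,0,0.016],[0,0,0]],
    [0,[-0.013,0,0.021],[0,0,0]],
    [0,[-0.015,0,0.026],[0,0,0]],
    [0,[-0.017,0,0.031],[0,0,0]],
    [0,[-0.018,0,0.036],[0,0,0]],
    [0,[-0.019,0,0.041],[0,0,0]],
    [0,[-0.02,0,0.044],[0,0,0]],
  ],
)

```text
time: 5.3
ee_pos: [0.4262, -0.3525, 0.1164]
eef_rot: [0.425, 0.905, 0.0, -0.0]
ft_force: [-0.3, -0.2, 0.1]
width: 0.0004
```

```bash
python3 path.py .1 0
```

```text
t 5.3 p [ 0.4262 -0.3525  0.1164] case [ 23.1  -0.2 116.4] F [-0.3 -0.2  0.1] j [-0.04  0.44  0.79  1.87 -0.37  0.98  1.6 ] turn [-0.    -0.001 -0.001]
[-0.0004, 0.0002, 0.0009] world [ 0.427 -0.353  0.115] r 0.553
[-0.0014, 0.0003, 0.0109] world [ 0.427 -0.353  0.106] r 0.555
```

>>> arm_command(
  commands=[
    [0,[-0.001,0,0.002],[0,0,0]],
    [0,[-0.001,0,0.004],[0,0,0]],
    [0,[-0.001,0,0.006],[0,0,0]],
    [0,[-0.001,0,0.008],[0,0,0]],
    [0,[-0.001,0,0.009],[0,0,0]],
    [0,[-0.001,0,0.01],[0,0,0]],
    [0,[-0.001,0,0.011],[0,0,0]],
    [0,[-0.001,0,0.0115],[0,0,0]],
    [0,[-0.001,0,0.012],[0,0,0]],
    [0,[-0.001,0,0.012],[0,0,0]],
  ],
)

```text
time: 6.13
ee_pos: [0.427, -0.3534, 0.1056]
eef_rot: [0.425, 0.905, 0.0, 0.0]
ft_force: [-2.3, -0.2, 5.2]
width: 0.0005
```

```bash
python3 path.py 0
```

```text
t 6.1333 p [ 0.427  -0.3534  0.1056] case [ 2.430e+01 -1.000e-01  1.056e+02] F [-2.3 -0.2  5.2] j [-0.03  0.46  0.78  1.88 -0.39  0.96  1.62] turn [ 0.    -0.    -0.001]
[-0.0002, 0.0001, 0.0001] world [ 0.427 -0.353  0.106] r 0.555
```

>>> arm_command(
  commands=[
    [0,[0,0,0.0005],[0,0,0]],
    [0,[0,0,0.001],[0,0,0]],
    [0,[0,0,0.0015],[0,0,0]],
    [0,[0,0,0.002],[0,0,0]],
    [0,[0,0,0.002],[0,0,0]],
    [0,[0,0,0.002],[0,0,0]],
    [0,[0,0,0.002],[0,0,0]],
    [0,[0,0,0.002],[0,0,0]],
    [0,[0,0,0.002],[0,0,0]],
    [0,[0,0,0.002],[0,0,0]],
  ],
)

```text
time: 6.97
ee_pos: [0.4272, -0.3536, 0.105]
eef_rot: [0.425, 0.905, 0.001, 0.0]
ft_force: [-6.7, 6.9, 25.6]
width: 0.0007
```

```bash
python3 path.py 0; python3 -c "
from fit import *
from bench import *
c=camera('scene');overlay(c,Q[:3]+[0.0,Q[4]],'pics/s3.png',(230,60,450,340),2.1)"
```

```text
t 6.9667 p [ 0.4272 -0.3536  0.105 ] case [ 24.6  -0.2 105. ] F [-6.7  6.9 25.6] j [-0.03  0.46  0.78  1.88 -0.39  0.96  1.62] turn [ 0.002 -0.    -0.001]
[0.0001, 0.0002, -0.0005] world [ 0.427 -0.353  0.106] r 0.555
```

View pics/s3.png

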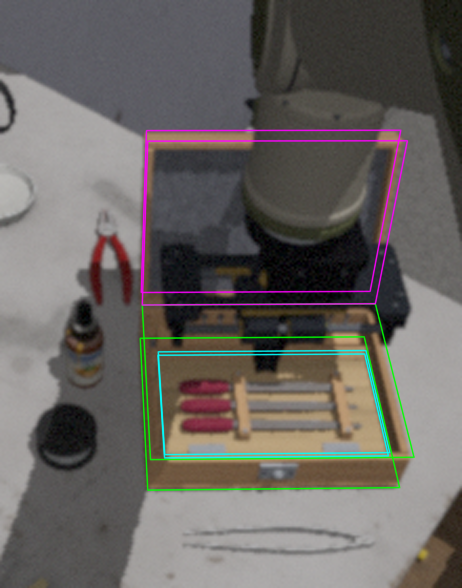

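>>> arm_command(
  commands=[
    [0,[0,0,-0.005],[0,0,0]],
    [0,[0.003,0,-0.02],[0,0,0]],
    [0,[0.006,0,-0.04],[0,0,0]],
    [0,[0.009,0,-0.07],[0,0,0]],
    [0,[0.012,0,-0.1],[0,0,0]],
    [0,[0.015,0,-0.13],[0,0,0]],
    [0,[0.015,0,-0.16],[0,0,0]],
    [0,[0.015,0,-0.185],[0,0,0]],
    [0,[0.015,0,-0.205],[0,0,0]],
    [0,[0.015,0,-0.205],[0,0,0]],
  ],
)

```text
time: 7.85
ee_pos: [0.4182, -0.3429, 0.3121]
eef_rot: [0.425, 0.905, 0.0, 0.003]
ft_force: [0.6, -0.7, -0.4]
width: 0.0006
```

Run:
```python
from fit import *
from bench import *
rows([(180,0,310)])
c=camera("top");overlay(c,Q[:3]+[0,Q[4]],"pics/t4.png",(190,135,430,375))
c=camera('scene');overlay(c,Q[:3]+[0.0,Q[4]],'pics/s4.png',(230,60,450,340),2.1)
```

```text
t 7.85 p [ 0.4182 -0.3429  0.3121] case [ 1.060e+01 -2.000e-01  3.121e+02] F [ 0.6 -0.7 -0.4] j [-0.2   0.16  0.91  1.7  -0.13  1.34  1.42] turn [ 0.003  0.005 -0.001]
[-0.1694, 0.0003, 0.0029] world [ 0.527 -0.473  0.31 ] r 0.708
```

View pics/t4.png

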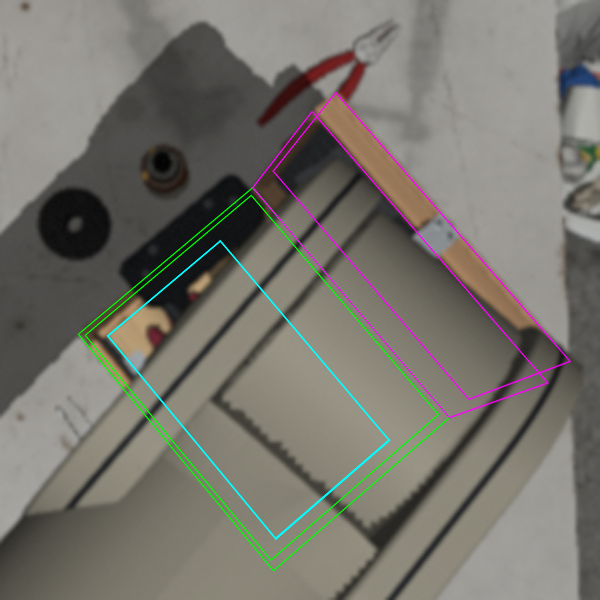

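View pics/s4.png

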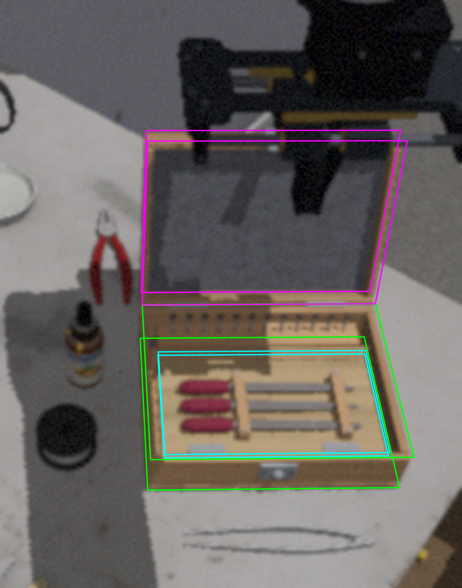

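>>> arm_command(
  commands=[
    [0,[-0.02,0,-0.005],[0,0,0]],
    [0,[-0.04,0,-0.008],[0,0,0]],
    [0,[-0.06,0,-0.008],[0,0,0]],
    [0,[-0.08,0,-0.008],[0,0,0]],
    [0,[-0.1,0,-0.008],[0,0,0]],
    [0,[-0.12,0,-0.008],[0,0,0]],
    [0,[-0.14,0,-0.005],[0,0,0]],
    [0,[-0.16,0,0],[0,0,0]],
    [0,[-0.172,0,0.003],[0,0,0]],
    [0,[-0.172,0,0.003],[0,0,0]],
  ],
)

```text
time: 8.78
ee_pos: [0.5274, -0.4752, 0.3013]
eef_rot: [0.425, 0.905, -0.0, -0.002]
ft_force: [-0.3, 1.1, -0.4]
width: 0.0003
```

```bash
cat > lpath.py <<'E'
from fit import *
import sys
def ltcp(t,r=145,y=0):
    a=lid(r,20,y,t); return (a[0]+9.5,y,a[2]+70)
if __name__=="__main__":
    rows([ltcp(float(a)) for a in sys.argv[1:]])
E
python3 lpath.py 2.0 1.9 1.8 1.7 1.6 1.5 1.4 1.3
python3 - <<'E'
from fit import *
from bench import *
c=camera('scene');overlay(c,Q[:3]+[0.0,Q[4]],'pics/s5.png',(230,60,450,340),2.1)
E
```

```text
t 8.7833 p [ 0.5274 -0.4752  0.3013] case [182.1  -0.8 301.3] F [-0.3  1.1 -0.4] j [ 0.18  0.63  0.83  1.21 -0.45  1.48  1.63] turn [-0.002 -0.004 -0.001]
[0.0139, 0.0009, 0.0599] world [ 0.519 -0.464  0.242] r 0.696
[0.0266, 0.0008, 0.0527] world [ 0.511 -0.454  0.249] r 0.683
[0.04, 0.0008, 0.0468] world [ 0.502 -0.444  0.255] r 0.67
[0.0539, 0.0008, 0.0423] world [ 0.493 -0.433  0.259] r 0.657
[0.0683, 0.0007, 0.0393] world [ 0.484 -0.422  0.262] r 0.642
[0.0828, 0.0007, 0.0376] world [ 0.475 -0.411  0.264] r 0.628
[0.0974, 0.0007, 0.0374] world [ 0.466 -0.4    0.264] r 0.614
[0.112, 0.0007, 0.0387] world [ 0.456 -0.388  0.263] r 0.599
```

View pics/s5.png

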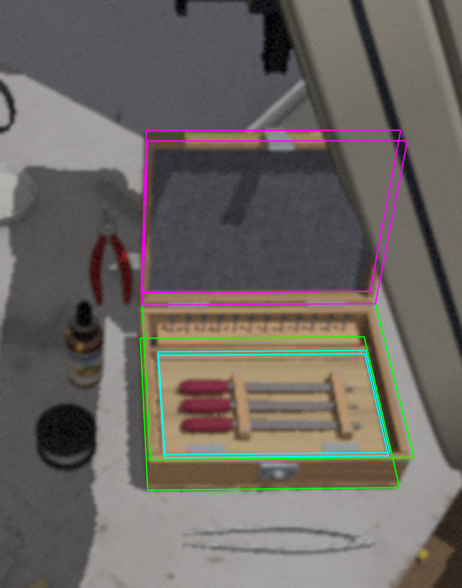

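>>> arm_command(
  commands=[
    [0,[0,0.001,0.02],[0,0,0]],
    [0,[0,0.001,0.04],[0,0,0]],
    [0,[0.01,0.001,0.048],[0,0,0]],
    [0,[0.02,0.001,0.05],[0,0,0]],
    [0,[0.027,0.001,0.05],[0,0,0]],
    [0,[0.033,0.001,0.049],[0,0,0]],
    [0,[0.04,0.001,0.047],[0,0,0]],
    [0,[0.047,0.001,0.045],[0,0,0]],
    [0,[0.054,0.001,0.043],[0,0,0]],
    [0,[0.054,0.001,0.043],[0,0,0]],
  ],
)

```text
time: 9.67
ee_pos: [0.4931, -0.4313, 0.2633]
eef_rot: [0.425, 0.905, 0.0, 0.0]
ft_force: [0.1, 0.3, 0.5]
width: 0.0007
```

```bash
python3 lpath.py 1.7 1.6 1.5 1.4 1.3 1.2 1.1
python3 - <<'E'
from fit import *
from bench import *
c=camera('scene');overlay(c,Q[:3]+[0.0,1.7],'pics/s6.png',(230,60,450,340),2.1)
E
```

```text
t 9.6667 p [ 0.4931 -0.4313  0.2633] case [126.5   0.8 263.3] F [0.1 0.3 0.5] j [ 0.06  0.52  0.85  1.45 -0.4   1.34  1.62] turn [ 0.001  0.001 -0.   ]
[-0.0015, -0.0008, 0.0041] world [ 0.493 -0.433  0.259] r 0.657
[0.0127, -0.0008, 0.0009] world [ 0.484 -0.422  0.262] r 0.642
[0.0273, -0.0008, -0.0008] world [ 0.475 -0.411  0.264] r 0.628
[0.0419, -0.0008, -0.001] world [ 0.466 -0.4    0.264] r 0.614
[0.0565, -0.0009, 0.0002] world [ 0.456 -0.388  0.263] r 0.599
[0.0709, -0.0009, 0.0028] world [ 0.447 -0.377  0.26 ] r 0.585
[0.0849, -0.0009, 0.0069] world [ 0.438 -0.367  0.256] r 0.571
```

View pics/s6.png

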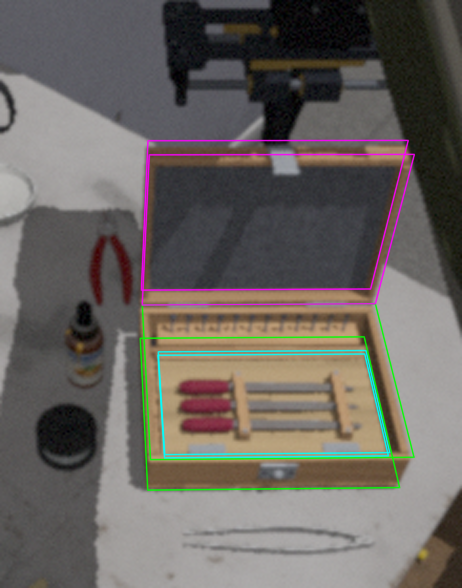

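>>> arm_command(
  commands=[
    [0,[0.006,-0.001,0.001],[0,0,0]],
    [0,[0.013,-0.001,0.001],[0,0,0]],
    [0,[0.02,-0.001,0],[0,0,0]],
    [0,[0.027,-0.001,-0.001],[0,0,0]],
    [0,[0.034,-0.001,-0.001],[0,0,0]],
    [0,[0.042,-0.001,-0.001],[0,0,0]],
    [0,[0.049,-0.001,0],[0,0,0]],
    [0,[0.056,-0.001,0],[0,0,0]],
    [0,[0.064,-0.001,0.002],[0,0,0]],
    [0,[0.071,-0.001,0.003],[0,0,0]],
  ],
)

```text
time: 10.55
ee_pos: [0.4469, -0.3773, 0.259]
eef_rot: [0.425, 0.905, 0.0, -0.0]
ft_force: [1.1, -2.4, 0.6]
width: 0.0003
```

```bash
python3 lpath.py 1.25 1.2 1.15 1.1 1.05 1.0 .95 .9 .85 .8 .75 .7 .65 .6
```

```text
t 10.55 p [ 0.4469 -0.3773  0.259 ] case [ 5.54e+01 -1.00e-01  2.59e+02] F [ 1.1 -2.4  0.6] j [-0.1   0.35  0.9   1.66 -0.29  1.27  1.55] turn [ 0. -0. -0.]
[-0.0074, 0.0001, -0.0029] world [ 0.452 -0.383  0.262] r 0.592
[-0.0002, 0.0001, -0.0014] world [ 0.447 -0.377  0.26 ] r 0.585
[0.0069, 0.0001, 0.0005] world [ 0.443 -0.372  0.259] r 0.578
[0.0138, 0.0001, 0.0027] world [ 0.438 -0.367  0.256] r 0.571
[0.0207, 0.0001, 0.0053] world [ 0.434 -0.361  0.254] r 0.565
[0.0274, 0.0001, 0.0082] world [ 0.429 -0.356  0.251] r 0.558
[0.034, 0.0001, 0.0114] world [ 0.425 -0.351  0.248] r 0.551
[0.0403, 0.0001, 0.015] world [ 0.421 -0.346  0.244] r 0.545
[0.0465, 0.0001, 0.0189] world [ 0.417 -0.341  0.24 ] r 0.539
[0.0525, 0.0001, 0.0231] world [ 0.413 -0.337  0.236] r 0.533
[0.0583, 0.0001, 0.0276] world [ 0.41  -0.332  0.231] r 0.528
[0.0639, 0.0001, 0.0323] world [ 0.406 -0.328  0.227] r 0.522
[0.0692, 0.0001, 0.0374] world [ 0.403 -0.324  0.222] r 0.517
[0.0742, 0.0001, 0.0427] world [ 0.4   -0.32   0.216] r 0.512
```

>>> arm_command(
  commands=[
    [0,[0.007,0,0.001],[0,0,0]],
    [0,[0.014,0,0.003],[0,0,0]],
    [0,[0.021,0,0.005],[0,0,0]],
    [0,[0.027,0,0.008],[0,0,0]],
    [0,[0.034,0,0.011],[0,0,0]],
    [0,[0.04,0,0.015],[0,0,0]],
    [0,[0.047,0,0.019],[0,0,0]],
    [0,[0.053,0,0.023],[0,0,0]],
    [0,[0.058,0,0.028],[0,0,0]],
    [0,[0.064,0,0.032],[0,0,0]],
  ],
)

```text
time: 11.38
ee_pos: [0.4062, -0.3283, 0.2266]
eef_rot: [0.425, 0.905, 0.0, -0.0]
ft_force: [0.6, -0.5, 1.0]
width: 0.0006
```

```bash
python3 lpath.py .7 .65 .6 .55 .5 .45 .4 .35 .3 .25 .2 .15 .1
python3 - <<'E'
from fit import *
from bench import *
c=camera('scene');overlay(c,Q[:3]+[0.0,.72],'pics/s7.png',(230,60,450,340),2.1)
E
```

```text
t 11.3833 p [ 0.4062 -0.3283  0.2266] case [-8.300e+00 -1.000e-01  2.266e+02] F [ 0.6 -0.5  1. ] j [-0.23  0.2   0.92  1.86 -0.18  1.17  1.45] turn [-0. -0. -0.]
[0.0002, 0.0001, -0.0001] world [ 0.406 -0.328  0.227] r 0.522
[0.0055, 0.0001, 0.0049] world [ 0.403 -0.324  0.222] r 0.517
[0.0106, 0.0001, 0.0102] world [ 0.4   -0.32   0.216] r 0.512
[0.0153, 0.0001, 0.0157] world [ 0.396 -0.316  0.211] r 0.507
[0.0198, 0.0001, 0.0215] world [ 0.394 -0.313  0.205] r 0.503
[0.024, 0.0001, 0.0275] world [ 0.391 -0.31   0.199] r 0.499
[0.0279, 0.0001, 0.0337] world [ 0.388 -0.307  0.193] r 0.495
[0.0315, 0.0001, 0.0401] world [ 0.386 -0.304  0.187] r 0.491
[0.0348, 0.0001, 0.0466] world [ 0.384 -0.301  0.18 ] r 0.488
[0.0377, 0.0001, 0.0533] world [ 0.382 -0.299  0.173] r 0.485
[0.0403, 0.0001, 0.0602] world [ 0.381 -0.297  0.166] r 0.483
[0.0425, 0.0001, 0.0671] world [ 0.379 -0.295  0.159] r 0.481
[0.0444, 0.0001, 0.0742] world [ 0.378 -0.294  0.152] r 0.479
```

View pics/s7.png

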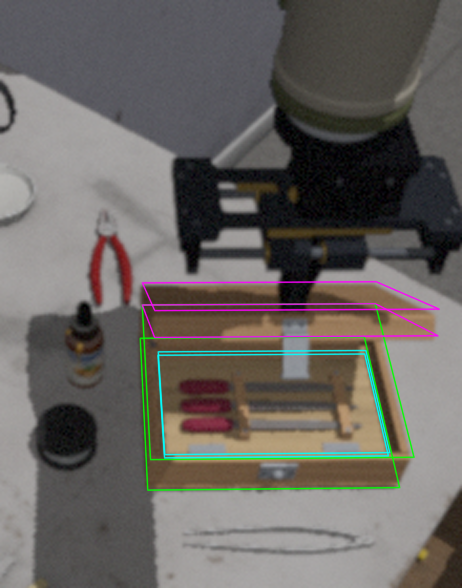

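>>> arm_command(
  commands=[
    [0,[0.006,0,0.005],[0,0,0]],
    [0,[0.011,0,0.01],[0,0,0]],
    [0,[0.015,0,0.016],[0,0,0]],
    [0,[0.02,0,0.021],[0,0,0]],
    [0,[0.024,0,0.027],[0,0,0]],
    [0,[0.028,0,0.034],[0,0,0]],
    [0,[0.031,0,0.04],[0,0,0]],
    [0,[0.035,0,0.047],[0,0,0]],
    [0,[0.038,0,0.053],[0,0,0]],
    [0,[0.04,0,0.06],[0,0,0]],
  ],
)

```text
time: 12.27
ee_pos: [0.3807, -0.2977, 0.1666]
eef_rot: [0.425, 0.905, 0.0, -0.0]
ft_force: [-0.2, 0.6, -0.1]
width: 0.0004
```

```bash
python3 lpath.py .2 .15 .1 .05 0
```

```text
t 12.2667 p [ 0.3807 -0.2977  0.1666] case [-4.810e+01 -1.000e-01  1.666e+02] F [-0.2  0.6 -0.1] j [-0.26  0.18  0.91  2.01 -0.16  1.03  1.42] turn [ 0. -0. -0.]
[0.0005, 0.0001, 0.0002] world [ 0.381 -0.297  0.166] r 0.483
[0.0028, 0.0001, 0.0071] world [ 0.379 -0.295  0.159] r 0.481
[0.0046, 0.0001, 0.0142] world [ 0.378 -0.294  0.152] r 0.479
[0.0062, 0.0001, 0.0213] world [ 0.377 -0.293  0.145] r 0.477
[0.0074, 0.0001, 0.0286] world [ 0.376 -0.292  0.138] r 0.476
```

>>> arm_command(
  commands=[
    [0,[0.002,0,0.004],[0,0,0]],
    [0,[0.004,0,0.007],[0,0,0]],
    [0,[0.005,0,0.011],[0,0,0]],
    [0,[0.007,0,0.014],[0,0,0]],
    [0,[0.008,0,0.016],[0,0,0]],
    [0,[0.009,0,0.018],[0,0,0]],
    [0,[0.01,0,0.02],[0,0,0]],
    [0,[0.01,0,0.022],[0,0,0]],
    [0,[0.01,0,0.023],[0,0,0]],
    [0,[0.01,0,0.023],[0,0,0]],
  ],
)

```text
time: 13.1
ee_pos: [0.3745, -0.2902, 0.1441]
eef_rot: [0.425, 0.905, 0.0, -0.0]
ft_force: [-0.5, 0.5, 0.1]
width: 0.0006
```

```bash
python3 lpath.py .05 0;python3 - <<'E'
from fit import *
from bench import *
c=camera('scene');overlay(c,Q[:3]+[0.0,.05],'pics/s8.png',(230,60,450,340),2.1)
E
```

```text
t 13.1 p [ 0.3745 -0.2902  0.1441] case [-5.790e+01 -1.000e-01  1.441e+02] F [-0.5  0.5  0.1] j [-0.26  0.19  0.9   2.06 -0.18  0.97  1.43] turn [ 0.    -0.001 -0.001]
[-0.0036, 0.0001, -0.0011] world [ 0.377 -0.293  0.145] r 0.477
[-0.0024, 0.0001, 0.0061] world [ 0.376 -0.292  0.138] r 0.476
```

View pics/s8.png

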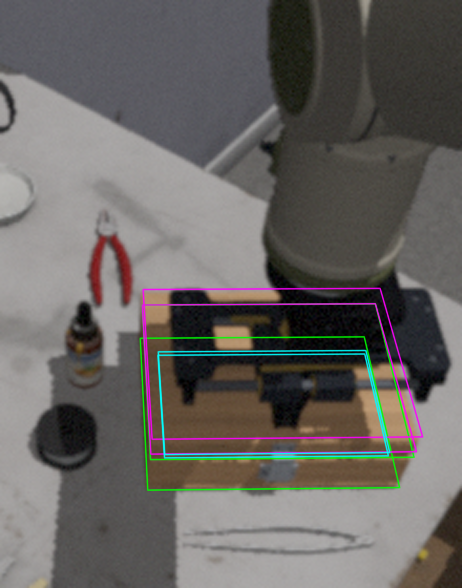

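Lid is nearly down. Press through the catch.

>>> arm_command(
  commands=[
    [0,[0,0,0.001],[0,0,0]],
    [0,[0,0,0.002],[0,0,0]],
    [0,[0,0,0.003],[0,0,0]],
    [0,[0,0,0.004],[0,0,0]],
    [0,[0,0,0.005],[0,0,0]],
    [0,[0,0,0.0055],[0,0,0]],
    [0,[0,0,0.006],[0,0,0]],
    [0,[0,0,0.006],[0,0,0]],
    [0,[0,0,0.006],[0,0,0]],
    [0,[0,0,0.006],[0,0,0]],
  ],
)

```text
time: 13.98
ee_pos: [0.3746, -0.2904, 0.1382]
eef_rot: [0.425, 0.905, -0.0, 0.0]
ft_force: [-0.0, -0.2, -0.8]
width: 0.0003
```

>>> arm_command(
  commands=[
    [0,[0,0,0.0003],[0,0,0]],
    [0,[0,0,0.0006],[0,0,0]],
    [0,[0,0,0.0009],[0,0,0]],
    [0,[0,0,0.0012],[0,0,0]],
    [0,[0,0,0.0014],[0,0,0]],
    [0,[0,0,0.0016],[0,0,0]],
    [0,[0,0,0.0018],[0,0,0]],
    [0,[0,0,0.002],[0,0,0]],
    [0,[0,0,0.002],[0,0,0]],
    [0,[0,0,0.002],[0,0,0]],
  ],
)

```text
time: 14.82
ee_pos: [0.3747, -0.2905, 0.1377]
eef_rot: [0.425, 0.905, 0.001, -0.0]
ft_force: [-10.1, 7.0, 31.2]
width: 0.0006
```

>>> arm_command(
  commands=[
    [0,[0,0,-0.003],[0,0,0]],
    [0,[0,0,-0.01],[0,0,0]],
    [0,[0,0,-0.03],[0,0,0]],
    [0,[0,0,-0.06],[0,0,0]],
    [0,[0,0,-0.09],[0,0,0]],
    [0,[0.0,0.02,-0.12],[0,0,0]],
    [0,[0.01,0.05,-0.14],[0,0,0]],
    [0,[0.01,0.08,-0.16],[0,0,0]],
    [0,[0.01,0.11,-0.17],[0,0,0]],
    [0,[0.01,0.14,-0.17],[0,0,0]],
  ],
)

```text
time: 15.65
ee_pos: [0.4777, -0.1923, 0.3091]
eef_rot: [0.425, 0.905, 0.001, 0.002]
ft_force: [0.3, -0.8, -0.9]
width: 0.0006
```

>>> arm_command(
  commands=[
    [0,[0,0.02,0],[0,0,0]],
    [0,[0,0.04,0],[0,0,0]],
    [0,[-0.005,0.07,0],[0,0,0]],
    [0,[-0.01,0.1,0],[0,0,0]],
    [0,[-0.02,0.13,0],[0,0,0]],
    [0,[-0.03,0.16,0],[0,0,0]],
    [0,[-0.03,0.19,0],[0,0,0]],
    [0,[-0.02,0.22,0],[0,0,0]],
    [0,[-0.01,0.24,0],[0,0,0]],
    [0,[-0.01,0.24,0],[0,0,0]],
  ],
)

```text
time: 16.48
ee_pos: [0.6688, -0.0411, 0.3051]
eef_rot: [0.422, 0.907, 0.0, -0.001]
ft_force: [-0.3, 1.5, 0.1]
width: 0.0002
```

Run:
```python
from fit import *
from bench import *
rows([])
c=camera('scene');overlay(c,Q[:3]+[0.0,.0],'pics/s9.png',(230,110,450,340))
c=camera('top');overlay(c,Q[:3]+[0.0,.0],'pics/t9.png',(190,135,430,375))
```

```text
t 16.4833 p [ 0.6688 -0.0411  0.3051] case [-61.3 385.4 305.1] F [-0.3  1.5  0.1] j [-0.49  0.49  0.71  1.34 -0.32  1.42  0.91] turn [ 0.    -0.002  0.007]
```

View pics/s9.png

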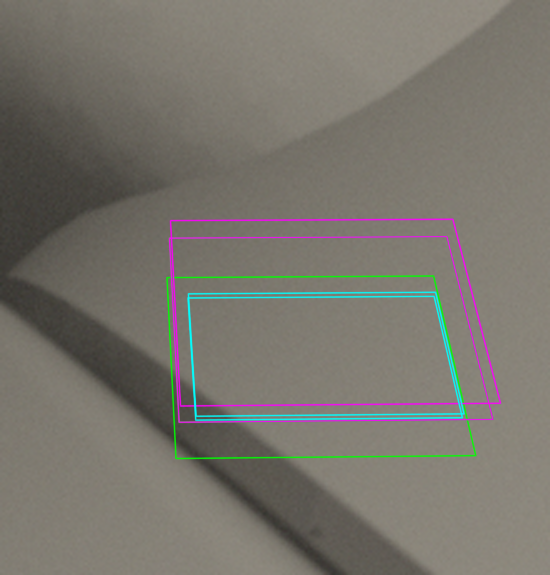

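View pics/t9.png

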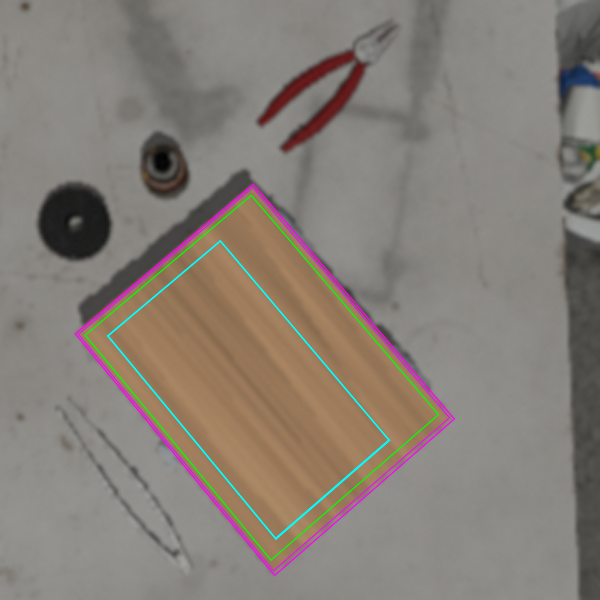

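```bash
python3 -c "
from fit import *
rows([(.62,.15,.3),(.5,.3,.3)],case=False)"
```

```text
t 16.5833 p [ 0.6671 -0.0467  0.3059] case [-58.1 380.5 305.9] F [-1.1 -0.9 -0.2] j [-0.48  0.49  0.71  1.34 -0.32  1.42  0.91] turn [-0.001  0.     0.001]
[0.1812, 0.0897, 0.0058] world [0.62 0.15 0.3 ] r 0.638
[0.3733, 0.0936, 0.0058] world [0.5 0.3 0.3] r 0.583
```

>>> arm_command(
  commands=[
    [0,[0.036,0.018,0],[0,0,0]],
    [0,[0.072,0.036,0],[0,0,0]],
    [0,[0.108,0.054,0],[0,0,0]],
    [0,[0.144,0.072,0],[0,0,0]],
    [0,[0.18,0.09,0],[0,0,0]],
    [0,[0.22,0.09,0],[0,0,0]],
    [0,[0.26,0.09,0],[0,0,0]],
    [0,[0.3,0.09,0],[0,0,0]],
    [0,[0.335,0.09,0],[0,0,0]],
    [0,[0.36,0.09,0],[0,0,0]],
  ],
)

```text
time: 17.42
ee_pos: [0.5041, 0.2883, 0.3066]
eef_rot: [0.424, 0.905, 0.0, -0.0]
ft_force: [0.3, -0.3, 0.4]
width: 0.0003
```

Run:
```python
from fit import *
from bench import *
rows([])
c=camera('scene');overlay(c,Q[:3]+[0.0,.0],'pics/s10.png',(230,110,450,340))
```

```text
t 17.4167 p [0.5041 0.2883 0.3066] case [-419.9  469.3  306.6] F [ 0.3 -0.3  0.4] j [-1.11  0.25  0.62  1.59 -0.15  1.35  0.22] turn [ 0.001 -0.001  0.001]
```

View pics/s10.png

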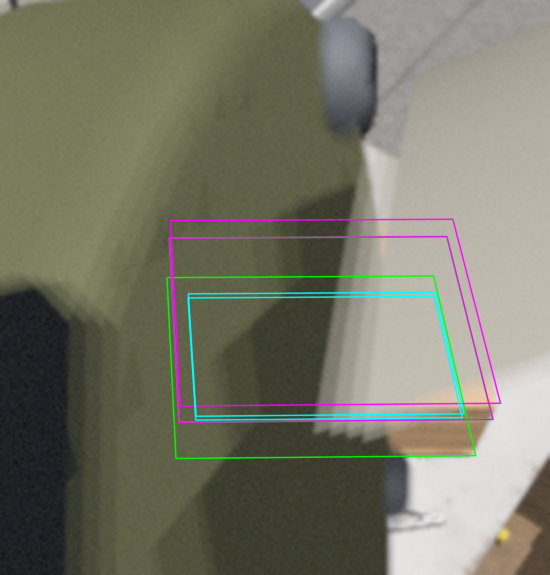

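```bash
python3 -c "
from fit import *
rows([(.40,.46,.3),(.213,.587,.3)],case=False)"
```

```text
t 17.4667 p [0.5016 0.2924 0.3064] case [-424.6  470.   306.4] F [-0.1  5.   0.2] j [-1.11  0.25  0.61  1.59 -0.15  1.35  0.21] turn [ 0.    -0.003  0.006]
[0.1936, 0.0301, 0.007] world [0.4  0.46 0.3 ] r 0.61
[0.4112, -0.0313, 0.0077] world [0.213 0.587 0.3  ] r 0.624
```

>>> arm_command(
  commands=[
    [0,[0.04,0.006,0],[0,0,0]],
    [0,[0.08,0.012,0],[0,0,0]],
    [0,[0.12,0.018,0],[0,0,0]],
    [0,[0.16,0.025,0],[0,0,0]],
    [0,[0.2,0.028,0],[0,0,-0.1]],
    [0,[0.24,0.02,0],[0,0,-0.2]],
    [0,[0.28,0.01,0],[0,0,-0.3]],
    [0,[0.32,-0.005,0],[0,0,-0.4]],
    [0,[0.36,-0.016,0],[0,0,-0.5]],
    [0,[0.4,-0.03,0],[0,0,-0.5]],
  ],
)

```text
time: 18.3
ee_pos: [0.229, 0.5744, 0.3068]
eef_rot: [0.186, 0.983, 0.0, 0.0]
ft_force: [0.6, 0.7, -0.4]
width: 0.0007
```

>>> arm_command(
  commands=[
    [0,[0,0,0],[0,0,0]],
    [0,[0,0,0],[0,0,0]],
    [0,[0,0,0],[0,0,0]],
    [0,[0,0,0],[0,0,0]],
    [0,[0,0,0],[0,0,0]],
    [0,[0,0,0],[0,0,0]],
    [0,[0,0,0],[0,0,0]],
    [0,[0,0,0],[0,0,0]],
    [0,[0,0,0],[0,0,0]],
    [0,[0,0,0],[0,0,0]],
  ],
)

```text
time: 19.13
ee_pos: [0.229, 0.5747, 0.3063]
eef_rot: [0.188, 0.982, 0.0, -0.0]
ft_force: [-0.6, 0.3, -0.3]
width: 0.0004
```

Run:
```python
from fit import *
from bench import *
rows([])
c=camera('scene');overlay(c,Q[:3]+[0.0,.0],'pics/s11.png',(230,110,450,340))
```

```text
t 19.1333 p [0.229  0.5747 0.3063] case [-816.   440.8  306.3] F [-0.6  0.3 -0.3] j [-1.53  0.31  0.34  1.48 -0.11  1.37  0.01] turn [ 0.    -0.     0.499]
```

View pics/s11.png

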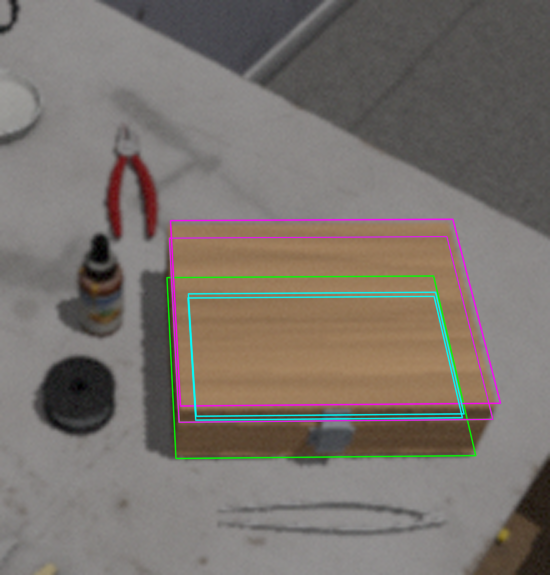

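Run:
```python
from bench import *
import cv2
c=camera('scene');cv2.imwrite('pics/s12.png',cv2.resize(c["pixels"][255:305,290:440,::-1],None,fx=5,fy=5,interpolation=2))
```

```text
(no output)
```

View pics/s12.png

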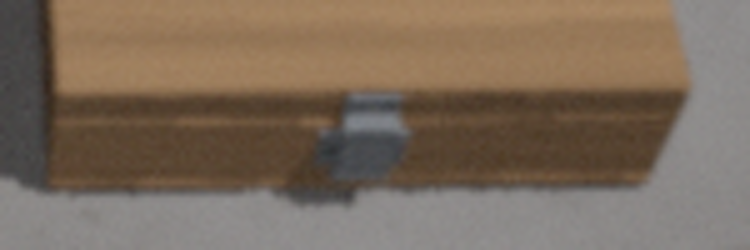

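The lid sits evenly on the rim with no gap, and the tongue (about (375,130)) is down over the catch plate.

```bash
python3 -c "
from bench import *
print(close_job())"
```

```text
the job is handed in; nothing more can be done
None
```

The needle-file case is shut. With closed fingertips I pushed the file panel down flat, then swung the lid over it and pressed its front edge down. I then drew the hand back to near its start position and handed the job in at about 19 s; no verdict is reported.

- **Panel:** it came to a hard stop at about 26 N with the fingertips at 35 mm, which is where the rail lies when flat. A picture with the lid still open showed it flat.
- **Lid:** it came to a hard stop at about 31 N with the fingertips at 67.7 mm, against the 68 mm expected when shut. I felt no separate click. That the catch snapped is judged from this height and the last pictures, which show no gap and the tongue over the catch plate.
- **Case and loose things:** in the last pictures the case, spool, dropper bottle, pliers and tweezers look where they were at the start.
- **Forces:** the highest reading at the end of a move was about 34 N in total, against the 50 N limit. Forces within a move were not recorded. One brief 5 N reading came while the arm was braking away from the case, and it was gone by the next reading.

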